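# Move the tester carrier from its stand to the spring-balanced arm

## Task

Take the tester carrier off the fixed stand (lift it until the stud is at the wide end of its keyhole, then draw it off over the stud's head) and hang it the same way on the stud of the spring-balanced swing arm, with the stud up in the narrow end of the keyhole. The arm sinks under the weight: go down with it and let go only once it carries the whole load, gently, so that the carrier neither drops nor springs up and hangs upright and at rest. Leave the side cutters, the tray, the tape roll and the bottle where they are.

Things in the scene. Friction and masses are not known exactly. Their poses are not given: they have to be found in the camera images.
- carrier: Loose aluminium tray 80x127x22 mm holding a black tester, 178 mm tall with its hanger; 0.35 to 0.7 kg (hidden). Origin: centre of underside, y along the long side. An upright hanger plate 6 mm thick (normal = x) over it has a keyhole on its mid line: square wide end 28 mm wide, z 60 to 88 mm; above it a narrow slot 13 mm wide up to z 110 mm, its lead-in corners rounded.
- carrier_grip (a point): Centre of the carrier's black grip block, 14 (x) x 36 (y) x 46 (z) mm, 156 mm above the carrier's underside and 50 mm above carrier_slot: take it from above with the fingers closing along the carrier's x. Axes as the carrier's.
- carrier_slot (a point): Where the axis of a stud lies when the carrier hangs on it: at the top of the narrow slot, in the middle of the plate's thickness, 106 mm above the carrier's underside. The middle of the wide end is 32 mm straight below this point. Axes as the carrier's.
- stand_stud (a point): Level headed stud of the fixed stand, where the carrier hangs at first, 150 mm above the worktop. Point: on its axis, middle of the shank (22 mm free length, 8 mm thick). The point's x axis points along the stud from head to stand: the head (20 mm across, 5 mm thick) begins 11 mm to the -x side, the stand's 24 mm square arm 11 mm to the +x side (top 12 mm above the axis).
- swing_stud (a point): The same kind of stud (same sizes and axes, head on the -x side) at the end of the swing arm, about 0.245 m above the worktop when empty; parallel links keep it level. It lies 33 mm before the end pivots of the links, which are 130 mm long and rise 0.38 rad towards it when empty: as it sinks it goes up to 9 mm to its head side, then back. The end block's top is 12 mm above the axis.
- balancer_lift (a joint): Lift hinge of the sprung arm, rad: 0 empty at the upper stop, grows as the stud sinks (to 1.05; about 0.13 m per rad). It starts to sink at about 2.4 N on the stud, then goes down about 21 mm per newton, settling at about 0.25 to 0.85 by the hidden weight; little damped, it bounces if let go out of balance. A push along the stud also bears on the sloping links, so mind that force too.
- balancer_swing (a joint): Swing of the arm about its upright column, rad (range -0.5 to 0.5); light friction, so about 0.6 N sideways at the stud turns it.
- balancer: Round grey base (100 mm across) and column of the swing arm, fixed to the worktop; origin at the centre of its underside.
- stand: Square grey base (100 mm) and 24 mm square steel post, 162 mm tall with its forward arm, of the fixed stand; origin at the centre of its underside. Its stud is 74 mm to its -x side.
- cutters: Side cutters with red handles, 129x75x12 mm, lying on the worktop; bystander, to be left alone. Origin: centre of the underside.
- tray: Small open tray 60x100x16 mm; bystander, to be left alone. Origin: centre of the underside.
- tape: Roll of black tape, 67 mm across, 19 mm high; bystander, to be left alone. Origin: centre of the underside.
- bottle: Dropper bottle with pointed black cap, 40 mm across, 100 mm tall; bystander, to be left alone. Origin: centre of the underside.

How it is judged:
By the outcome, as a careful person would: the job done as asked, in the order asked, and still so for the second after the job is handed in, with the robot touching nothing.
It also fails if it takes over 58 s, if anything falls off the work surface, if the arm or the gripper's body presses on something with over 40 N, if the wrist force passes 120 N, or if a joint passes its speed limit or range.

## Robot

A 6-joint arm with a two-finger parallel gripper is mounted at the origin on a cart in front of the work surface, level with it; the furniture and walls round the work are solid. World frame = base frame: x ahead of the robot, y to its left, z up, the work surface at z = 0. Lengths are in m, angles in degrees, forces in N, time in s.
With the tool pointing down it reaches from about 0.25 to 0.725 m from the base axis. Payload 9.7 kg.
Tool frame: the origin (TCP) lies midway between the tips of the shut fingers; the grasp point (between the pads) lies 19 mm behind it; x points along the fingers, y is the direction in which the jaws open and shut, and the axes are right-handed (so a half turn about x gives the same grasp; the last joint's range is limited). The gripper opens to 85 mm and grips with 20 to 120 N. Pads are 22 mm wide; open, the fingers measure 114 mm over their backs; the gripper's body (76 mm by 85 mm) begins 54 mm behind the grasp point. The pads swing forward as they close: fully open they stand 13 mm farther back than shut.
Start: joints at [69.5, 4.979, 10.078, 95.1, 0, 90], TCP at [0.193, 0.515, 0.231] pointing down, gripper open.
Joint ranges: [-179.16, 179.16], [-48.56, 103.87], [-65.8, 70.77], [-126.05, 130.52], [-82.76, 87.17], [-180, 180]. Speed limits (degrees/s): [127.2, 127.2, 147.25, 180, 180, 180].

## Interface

Orientations are given as [roll, pitch, yaw] about the fixed x, y, z axes, in that order (R = Rz(yaw) Ry(pitch) Rx(roll)).
In Python, from workcell import bot, cams gives the robot as it stands.
- The arm moves only by the tool apply_moves, never from a script. Its argument "commands" is a list of rows, each a list of 5 numbers: the shift along the tool's x, y, z in m, then the turn about the tool's x in rad, then the opening, from -1 (shut) to 1 (fully open). In form: [[tx, ty, tz, roll, hand], ...]. A call has 1 to 12 rows; each row is the pose to reach, as a shift and turn from the pose measured when the call began, along the tool's axes at that moment; what a row does not reach only later rows make up. A row lasts 1/10 s, in which the tool goes at most 50 mm and 8.59 degrees, less where a joint would pass 70% of its speed; a pose out of reach is approached as far as the arm can. A call with a gripper value outside its range is refused whole. The fingers move at their own pace and stop on an object; "newtons" is the grip in N (left out, the last holds). Time passes only in rows, so rows that repeat a pose let the fingers close. It gives the time, the measured TCP pose, the force and the opening at its end, in the units of the state.
- bot.get_obs(): the state, without advancing time (a new reading comes with each control period).
- cams.camera(name): name is "scene" or "top"; returns a dict with "frame" (384x512x3 uint8, blue, green, red), "depth" (384x512 float32, m along the optical axis (not along the pixel's ray), 0 where there is no reading), "camera_matrix" (3x3 intrinsics, pixels), "R" (3x3) and "t" (3): a world point X has camera coordinates R X + t. Camera axes: x right, y down, z forward; pixel columns grow to the right and rows downward; lengths in m; the calibration is good to about 2 mm. A picture is of the moment at which its call begins.
- bot.job_done(): hands the job in, once; it reports no verdict.
Trained networks look in the newest picture that a camera, given by its name, has taken for a name from the list of things; names that differ only in an ending like _2 or _b are one class to them, and where a whole thing is asked for, a point or a joint stands for the part that bears it (a point fixed in the world has none). Each returns a list of dicts, best first, with "confidence" (0 to 1); they miss things now and then, are a little off and sometimes report something else, mostly with a low value. They report only what shows in the picture. A call takes as long as a camera call.
- cams.spot_in(name, camera): "rect" ([left, top, right, bottom] in pixels, round what is visible of it).
The state is a dict: "time": time; "q": joint angles; "qd": joint speeds; "joint_efforts": joint torques, N m; "ee_pos": TCP position; "tcp_rot": TCP orientation; "wrist_force": force on the tool from outside, world axes, zero at the start; "torque": the same for the moment, N m; "opening": finger opening in m.
Only numpy, scipy, OpenCV 4.12 (cv2) and the standard library are available. Lean on these libraries where they do the work, as an engineer would, in place of code of your own. Each camera call takes 0.05 s, during which the arm holds its last target. There are 200 camera calls.

## Working session

There is one attempt and no reset: what is moved stays moved. The work goes in short steps, Python scripts to look and compute and a tool call to move; the robot and the scene stay as the last step left them, time stands still between calls to the robot, and variables do not carry over. Pictures are saved under pics/ and viewed, about 8 in all and at most 12, crops included, and the job is handed in when it is done.

Besides the shell and the picture viewer there is one more tool, called after ">>>" as name(argument=value, ...), one argument or row to a line, values as JSON. apply_moves: Moves the arm, as the interface text tells. Its arguments: {"type":"object","properties":{"commands":{"type":"array"},"newtons":{"type":"number"}},"required":["commands"]}

```bash
mkdir -p pics; ls; cat > h.py <<'E'
import numpy as np, cv2
from workcell import bot, cams
def pts(c, rect=None):
    d=c["depth"]; K=c["camera_matrix"]; v,u=np.indices(d.shape)
    X=np.stack([(u-K[0,2])/K[0,0]*d,(v-K[1,2])/K[1,1]*d,d],-1)
    W=(X-c["t"])@c["R"]   # R^T (X-t)
    W[d==0]=np.nan
    return W
def proj(c,P):
    x=c["R"]@np.array(P)+c["t"]; x=c["camera_matrix"]@x; return x[:2]/x[2]
E
python3 - <<'E'
from h import *
np.set_printoptions(precision=4,suppress=True)
s=bot.get_obs(); print(s)
ims=[]
for n in ["scene","top"]:
    c=cams.camera(n); ims.append(c["frame"]); np.savez(f"{n}.npz",**{k:np.asarray(c[k]) for k in c})
    W=pts(c); print(n,"campos",-c["R"].T@c["t"])
    for k in ["carrier","carrier_grip","stand","balancer","stand_stud","swing_stud","cutters","tray","tape","bottle"]:
        try:
            for r in cams.spot_in(k,n)[:1]:
                l,t,rr,b=map(int,r["rect"]); w=W[t:b+1,l:rr+1].reshape(-1,3)
                print(k,round(r["confidence"],2),[l,t,rr,b],np.nanmedian(w,0),W[(t+b)//2,(l+rr)//2])
        except Exception as e: print(k,e)
    cv2.imwrite(f"pics/{n}0.png",c["frame"])
E
```

```text
pics
{'time': 0.0, 'q': array([69.5005,  5.0123, 10.0342, 95.0984, -0.0016, 90.0004]), 'qd': array([ 0.014 ,  0.0274, -0.0798, -0.0075,  0.1147,  0.0392]), 'joint_efforts': array([  0.0036, -52.0374,  46.4815,   0.0158,  -0.0001,   0.    ]), 'ee_pos': array([0.1925, 0.515 , 0.2306]), 'tcp_rot': array([ -88.817 ,   89.9235, -109.3168]), 'wrist_force': array([ 0.3385,  0.502 , -0.5886]), 'torque': array([ 0.0044, -0.0347, -0.0082]), 'opening': 0.08543277624660695}
scene campos [ 0.0325 -0.8668  1.0293]
carrier 0.96 [226, 151, 253, 195] [0.5502 0.2401 0.0706] [0.5316 0.1984 0.1264]
carrier_grip 0.75 [229, 151, 254, 193] [0.5576 0.2296 0.0723] [0.5354 0.1864 0.1381]
stand 0.78 [235, 156, 265, 197] [0.5971 0.1983 0.0661] [0.6162 0.263  0.0335]
balancer 0.74 [259, 195, 320, 257] [ 0.5959 -0.1099  0.0038] [ 0.6135 -0.0667  0.0063]
stand_stud 0.88 [242, 162, 270, 199] [0.6091 0.1881 0.0473] [0.606  0.1877 0.0666]
swing_stud 0.69 [262, 195, 282, 210] [0.58   0.0373 0.0416] [ 0.4887 -0.1354  0.2457]
cutters 0.43 [226, 225, 246, 244] [ 0.4117 -0.002   0.002 ] [ 0.4074 -0.0093  0.0163]
tray 0.75
[... 383 characters left out ...]
0.5412 0.213  0.0662] [0.5357 0.2035 0.2177]
stand 0.56 [192, 154, 217, 188] [0.5903 0.1957 0.0688] [0.5953 0.2061 0.014 ]
balancer 0.88 [297, 151, 325, 206] [ 0.5647 -0.1633  0.0071] [ 0.5713 -0.1767  0.0033]
stand_stud 0.55 [190, 149, 218, 187] [0.6005 0.197  0.0655] [0.5922 0.1926 0.1474]
swing_stud 0.54 [303, 188, 315, 208] [ 0.4953 -0.1475  0.008 ] [ 0.4912 -0.131   0.2608]
cutters 0.52 [190, 154, 219, 182] [0.6006 0.1962 0.0431] [0.5922 0.1926 0.1474]
tray 0.81 [239, 170, 267, 186] [0.5712 0.0317 0.0033] [0.5712 0.0317 0.0038]
tape 0.59 [119, 176, 142, 195] [0.5447 0.4673 0.007 ] [0.5462 0.4711 0.0012]
bottle 0.67 [363, 217, 374, 232] [ 0.4073 -0.3679  0.0522] [ 0.4079 -0.3635  0.0598]
```

```bash
python3 - <<'E'
from h import *
a=cv2.imread("pics/scene0.png")[130:280,200:350]; b=cv2.imread("pics/top0.png")[140:220,165:335]
a=cv2.resize(a,None,fx=4,fy=4,interpolation=cv2.INTER_CUBIC);cv2.imwrite("pics/sc1.png",a)
b=cv2.resize(b,None,fx=4.5,fy=4.5,interpolation=cv2.INTER_CUBIC);cv2.imwrite("pics/tc1.png",b)
E
```

```text
(no output)
```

View pics/sc1.png

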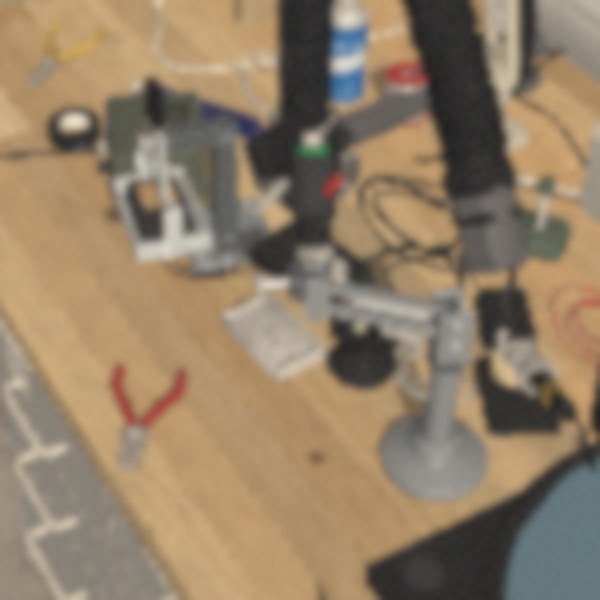

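View pics/tc1.png

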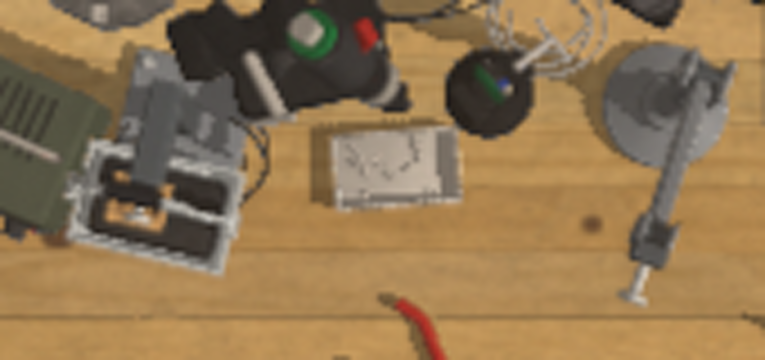

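```bash
python3 - <<'E'
from h import *
np.set_printoptions(precision=4,suppress=True,linewidth=150)
for n in ["top","scene"]:
    c=dict(np.load(n+".npz")); W=pts(c)
    def sel(x0,x1,y0,y1,z0,z1):
        m=(W[...,0]>x0)&(W[...,0]<x1)&(W[...,1]>y0)&(W[...,1]<y1)&(W[...,2]>z0)&(W[...,2]<z1); return W[m]
    def info(nm,p):
        if len(p)<3: print(n,nm,len(p)); return
        r=cv2.minAreaRect((p[:,:2]*1000).astype(np.float32)); 
        print(n,nm,len(p),"med",np.median(p,0),"min",p.min(0),"max",p.max(0),"rect",np.array(r[0]),np.array(r[1]),round(r[2],1))
    info("carrier low",sel(.47,.62,.12,.28,.045,.085))
    info("grip",sel(.48,.6,.14,.26,.205,.24))
    info("standarm",sel(.48,.68,.12,.26,.152,.175))
    info("standbase",sel(.54,.72,.12,.26,.008,.03))
    info("swing arm",sel(.42,.62,-.25,-.08,.16,.30))
    info("swing block",sel(.42,.62,-.25,-.08,.248,.30))
    info("swing base",sel(.50,.7,-.25,-.1,.008,.03))
c=dict(np.load("top.npz")); W=pts(c)
print("swing z map"); print((W[186:208,300:322,2]*1000).astype(int))
print("grip z map"); print((W[176:196,184:206,2]*1000).astype(int))
E
```

```text
top carrier low 682 med [0.5416 0.2139 0.068 ] min [0.4905 0.1492 0.0451] max [0.6195 0.2795 0.0849] rect [554.7876 214.4874] [129.7665 126.0531] 88.3
top grip 56 med [0.5414 0.2153 0.2212] min [0.5323 0.1977 0.2077] max [0.5508 0.2342 0.2285] rect [541.1781 216.4188] [36.2583 13.4362] 76.4
top standarm 314 med [0.6069 0.1973 0.1628] min [0.5235 0.1202 0.1525] max [0.6799 0.2262 0.1746] rect [607.2593 180.7026] [ 64.3727 184.9749] 60.8
top standbase 545 med [0.6278 0.1885 0.0139] min [0.5491 0.1203 0.008 ] max [0.7181 0.26   0.0296] rect [633.6172 190.1176] [139.6957 168.9556] 90.0
top swing arm 319 med [ 0.5393 -0.1476  0.2322] min [ 0.4646 -0.1976  0.1646] max [ 0.6195 -0.1115  0.264 ] rect [ 547.1211 -148.4964] [ 33.0196 170.2665] 66.5
top swing block 96 med [ 0.4973 -0.1292  0.2565] min [ 0.4646 -0.1497  0.248 ] max [ 0.5244 -0.1115  0.264 ] rect [ 493.6818 -130.2238] [24.5315 56.9067] 68.1
top swing base 414 med [ 0.6232 -0.1641  0.016 ] min [ 0.5027 -0.2471  0.008 ] max [ 0.6993 -0.1002  0.03  ] rect [ 599.8941 -172.8972] [199.4045 138.562 ] 2.9
scene carrier low 460 med [0.542
[... 12618 characters left out ...]
]
 [ 46  71  68  76  69  71  71  72  71  75  63  69  65 157 154  67  69  71  66  73  70  73]
 [ 49  65  70  76  73  70  72  76  73  64  72  74  70  72  75  69  65  70  75  73  70  71]
 [ 47  46  61  65  72  70  69  69  69  69  69  67  69  72  72  73  69  74  72  67  73  74]
 [ 46  44  50  47  44  54  61  57  67  70  67  71  70  70  68  66  69  69  66  75  71  69]
 [ 66  65  50  46  53  43  46  48  50  52  56  58  69  70  68  71  68  71  71  67  72  68]
 [ -5  -5  62  66  67  60  44  47  50  46  53  47  55  48  56  64  65  69  68  66  69  73]
 [  3   3   1   0  -3  -3  66  67  71  63  50  47  47  44  45  53  47  40  54  53  60  71]]<stdin>:19: RuntimeWarning: invalid value encountered in cast
```

```bash
cat >> h.py <<'E'
from scipy.spatial.transform import Rotation as Ro
np.set_printoptions(precision=4,suppress=True,linewidth=150)
def to(P,ang=None,s=None):
    """tool shift and roll to reach world P with tool y at world angle ang (deg)"""
    s=s or bot.get_obs(); R=Ro.from_euler("xyz",s["tcp_rot"],degrees=True).as_matrix()
    a=np.degrees(np.arctan2(R[1,1],R[0,1])); d=R.T@(np.array(P)-s["ee_pos"])
    print("t",round(s["time"],2),"pos",s["ee_pos"],"tilt",R[:,0],"ang",round(a,2),"F",s["wrist_force"],"open",round(s["opening"],4))
    print(" shift",d,"roll",None if ang is None else round(np.radians((a-ang+180)%360-180),4))
E
python3 - <<'E'
from h import *
to([.5395,.2155,.29],-13.4)
c=dict(np.load("top.npz")); 
for n in ["top","scene"]:
    c=dict(np.load(n+".npz")); W=pts(c)
    m=(W[...,0]>.42)&(W[...,0]<.64)&(W[...,1]>-.25)&(W[...,1]<-.08)&(W[...,2]>.17)&(W[...,2]<.3)
    l=cv2.fitLine(W[m][:,:2].astype(np.float32),cv2.DIST_HUBER,0,.01,.01).ravel(); print(n,l,np.degrees(np.arctan2(l[1],l[0])))
    m=(W[...,0]>.5)&(W[...,0]<.6)&(W[...,1]>.15)&(W[...,1]<.24)&(W[...,2]>.150)&(W[...,2]<.18)
    r=cv2.minAreaRect((W[m][:,:2]*1000).astype(np.float32)); print("standarm",r)
E
```

```text
t 1.1 pos [0.1926 0.5152 0.2313] tilt [-0. -0. -1.] ang 69.5 F [-0.1652  0.0029  0.0397] open 0.0855
 shift [-0.0587 -0.1592  0.4299] roll 1.4468
top [ 0.9316 -0.3634  0.5568 -0.1541] -21.311476
standarm ((560.5267944335938, 205.40689086914062), (73.98269653320312, 41.68946075439453), 0.09488698095083237)
scene [ 0.9306 -0.3662  0.5644 -0.1634] -21.478924
standarm ((560.2098388671875, 210.1694793701172), (75.84537506103516, 47.20931625366211), 4.476372241973877)
```

>>> apply_moves(
  commands=[
    [-0.05,-0.01,0.02,0.12,1],
    [-0.059,-0.03,0.08,0.27,1],
    [-0.059,-0.06,0.16,0.42,1],
    [-0.059,-0.09,0.24,0.57,1],
    [-0.059,-0.12,0.32,0.72,1],
    [-0.059,-0.15,0.4,0.87,1],
    [-0.059,-0.159,0.43,1.02,1],
    [-0.059,-0.159,0.43,1.17,1],
    [-0.059,-0.159,0.43,1.32,1],
    [-0.059,-0.159,0.43,1.447,1],
    [-0.059,-0.159,0.43,1.447,1],
    [-0.059,-0.159,0.43,1.447,1],
  ],
)

```text
time: 2.3
ee_pos: [0.5401, 0.215, 0.2898]
tcp_rot: [-66.7, 89.9, -170.2]
wrist_force: [0.8, 0.5, -0.4]
opening: 0.0852
```

```bash
python3 - <<'E'
from h import *
to([.5395,.2155,.181],-13.4)
E
```

```text
t 2.3 pos [0.5401 0.215  0.2898] tilt [-0.0009 -0.0001 -1.    ] ang -13.47 F [ 0.8106  0.4606 -0.434 ] open 0.0852
 shift [ 0.1088 -0.0007 -0.0004] roll -0.0011
```

>>> apply_moves(
  commands=[
    [0.03,0,0,0,1],
    [0.06,0,0,0,1],
    [0.09,0,0,0,1],
    [0.109,0,0,0,1],
    [0.109,0,0,0,1],
    [0.109,0,0,0,-1],
    [0.109,0,0,0,-1],
    [0.109,0,0,0,-1],
    [0.109,0,0,0,-1],
    [0.109,0,0,0,-1],
    [0.109,0,0,0,-1],
    [0.109,0,0,0,-1],
  ],
  newtons=50,
)

```text
time: 3.5
ee_pos: [0.5402, 0.215, 0.1814]
tcp_rot: [-112.1, 90.0, 144.4]
wrist_force: [-0.7, -0.1, 5.5]
opening: 0.0136
```

```bash
python3 - <<'E'
from h import *
c=cams.camera("scene"); cv2.imwrite("pics/g.png",cv2.resize(c["frame"][120:220,190:300],None,fx=5,fy=5,interpolation=cv2.INTER_CUBIC))
to([.5395,.2155,.181],-13.4)
E
```

```text
t 3.55 pos [0.5401 0.215  0.1813] tilt [-0.0003  0.0002 -1.    ] ang -13.47 F [-1.1966 -0.7711  5.2412] open 0.0135
 shift [ 0.0003 -0.0007 -0.0004] roll -0.0012
```

View pics/g.png

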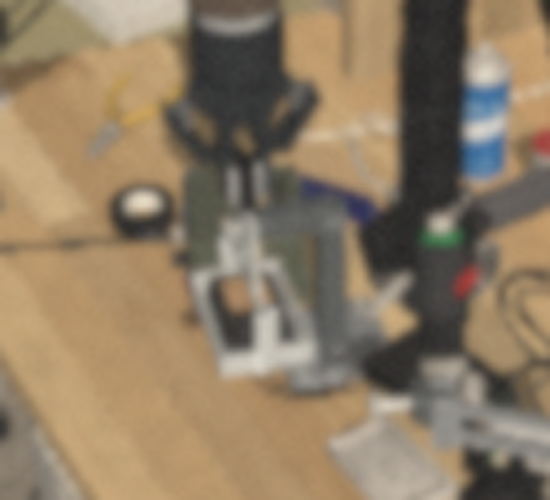

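>>> apply_moves(
  commands=[
    [-0.004,0,0,0,-1],
    [-0.01,0,0,0,-1],
    [-0.017,0,0,0,-1],
    [-0.024,0,0,0,-1],
    [-0.03,0,0,0,-1],
    [-0.032,0,0,0,-1],
    [-0.032,0,0,0,-1],
    [-0.032,0,0,0,-1],
    [-0.032,0,0,0,-1],
  ],
)

```text
time: 4.45
ee_pos: [0.54, 0.2149, 0.2129]
tcp_rot: [-72.5, 90.0, -176.0]
wrist_force: [0.2, 0.3, -6.3]
opening: 0.0135
```

```bash
python3 - <<'E'
from h import *
for i in range(3):
    c=cams.camera("scene"); to([.5395,.2155,.213],-13.4)
E
```

```text
t 4.5 pos [0.54   0.2149 0.213 ] tilt [-0.0008 -0.0001 -1.    ] ang -13.47 F [ 0.2103 -0.623  -6.4651] open 0.0134
 shift [-0.     -0.0007 -0.0005] roll -0.0012
t 4.55 pos [0.54   0.2149 0.213 ] tilt [-0.0007  0.     -1.    ] ang -13.47 F [-0.3987 -0.2271 -6.2101] open 0.0132
 shift [ 0.     -0.0007 -0.0004] roll -0.0012
t 4.6 pos [0.5401 0.2149 0.2131] tilt [-0.0006  0.0001 -1.    ] ang -13.47 F [-0.1873  0.5589 -6.1517] open 0.0134
 shift [ 0.0001 -0.0007 -0.0004] roll -0.0012
```

>>> apply_moves(
  commands=[
    [0,-0.005,0,0,-1],
    [0,-0.012,0,0,-1],
    [0,-0.02,0,0,-1],
    [0,-0.028,0,0,-1],
    [0,-0.036,0,0,-1],
    [0,-0.046,0,0,-1],
    [0,-0.058,0,0,-1],
    [0,-0.07,0,0,-1],
    [0,-0.07,0,0,-1],
    [0,-0.07,0,0,-1],
  ],
)

```text
time: 5.6
ee_pos: [0.4717, 0.2314, 0.2134]
tcp_rot: [177.1, 90.0, 73.6]
wrist_force: [-0.6, -0.5, -7.3]
opening: 0.0133
```

```bash
python3 - <<'E'
from h import *
F=[]
for i in range(8):
    c=cams.camera("top" if i%2 else "scene"); F.append(bot.get_obs()["wrist_force"])
    if i<2: n=["scene","top"][i]; np.savez(f"{n}1.npz",**{k:np.asarray(c[k]) for k in c})
print(np.mean(F,0),np.std(F,0))
a=np.load("scene1.npz")["frame"][120:250,180:320]
cv2.imwrite("pics/off.png",cv2.resize(a,None,fx=4,fy=4,interpolation=cv2.INTER_CUBIC))
to([.40,-.09,.32],-22)
E
```

```text
[ 0.1102  0.1299 -6.6605] [0.6401 0.4698 0.5665]
t 6.0 pos [0.4722 0.2312 0.213 ] tilt [-0.0008 -0.     -1.    ] ang -13.48 F [-0.6307 -0.1207 -6.3159] open 0.0134
 shift [-0.1069  0.0046  0.3291] roll 0.1486
```

View pics/off.png

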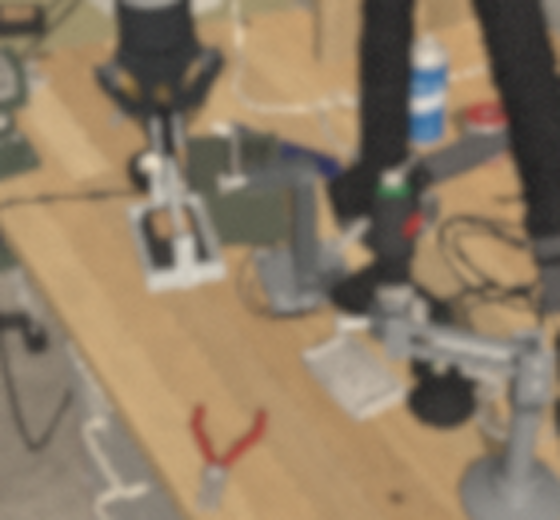

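```bash
python3 - <<'E'
from h import *
for n in ["top","scene"]:
    c=dict(np.load(n+"1.npz")); W=pts(c)
    for nm,b,psi,zt in [("stand",(.50,.60,.17,.25,.12,.19),-13.45,.150),("swing",(.44,.53,-.17,-.09,.21,.29),-22,.245)]:
        m=(W[...,0]>b[0])&(W[...,0]<b[1])&(W[...,1]>b[2])&(W[...,1]<b[3])&(W[...,2]>b[4])&(W[...,2]<b[5])
        p=W[m]; u=np.array([np.cos(np.radians(psi)),np.sin(np.radians(psi))]); v=np.array([-u[1],u[0]])
        a=p[:,:2]@u; l=p[:,:2]@v
        print(n,nm,"along0",a.min().round(4))
        for k in range(0,60,3):
            q=(a>=a.min()+k/1000)&(a<a.min()+(k+3)/1000)
            if q.sum(): print("  ",round(a.min()+k/1000+.0015,4),q.sum(),"lat",l[q].min().round(4),l[q].max().round(4),"mid",np.mean(l[q]).round(4),"z",np.round([p[q][:,2].max(),np.median(p[q][:,2])],4))
    P=np.array([.5402,.215]);u=np.array([np.cos(np.radians(-13.45)),np.sin(np.radians(-13.45))])
print("tcp in stand frame",P@u,P@[-u[1],u[0]])
E
```

```text
top stand along0 0.4595
   0.461 4 lat 0.3269 0.3354 mid 0.3312 z [0.1654 0.1595]
   0.464 4 lat 0.3279 0.3369 mid 0.3323 z [0.16  0.157]
   0.467 2 lat 0.3347 0.3385 mid 0.3366 z [0.1593 0.1568]
   0.47 2 lat 0.3356 0.3385 mid 0.3371 z [0.1596 0.1589]
   0.473 3 lat 0.3337 0.3402 mid 0.3369 z [0.1559 0.1525]
   0.476 1 lat 0.3336 0.3336 mid 0.3336 z [0.1558 0.1558]
   0.479 2 lat 0.3346 0.338 mid 0.3363 z [0.1538 0.1529]
   0.482 2 lat 0.3355 0.3381 mid 0.3368 z [0.157  0.1547]
   0.485 5 lat 0.3301 0.3436 mid 0.3368 z [0.1518 0.1505]
   0.488 7 lat 0.326 0.3462 mid 0.336 z [0.1676 0.1599]
   0.491 8 lat 0.325 0.3463 mid 0.3352 z [0.1647 0.1626]
   0.494 7 lat 0.3244 0.3475 mid 0.3356 z [0.1643 0.1612]
   0.497 8 lat 0.3254 0.3479 mid 0.3365 z [0.1645 0.163 ]
   0.5 5 lat 0.3257 0.3417 mid 0.3341 z [0.1642 0.1638]
   0.503 11 lat 0.3251 0.3462 mid 0.3349 z [0.1661 0.1612]
   0.506 7 lat 0.3256 0.3431 mid 0.3338 z [0.1676 0.1649]
   0.509 7 lat 0.3252 0.3473 mid 0.3363 z [0.165  0.1629]
   0.512 8 lat 0.3253 0.3482 mid 0.3369 z [0.1663 0.161 ]
   0.515 7 lat 0.326 0.3458 mid 0.3358 z
[... 2904 characters left out ...]
]
   0.505 9 lat 0.0507 0.0736 mid 0.0593 z [0.2597 0.2565]
   0.508 10 lat 0.0506 0.0707 mid 0.0577 z [0.2601 0.2568]
   0.511 7 lat 0.0516 0.072 mid 0.0596 z [0.2631 0.2583]
   0.514 8 lat 0.0491 0.0656 mid 0.0552 z [0.2592 0.2523]
   0.517 13 lat 0.0511 0.0747 mid 0.0559 z [0.2608 0.2348]
   0.52 15 lat 0.049 0.0746 mid 0.0582 z [0.2595 0.2462]
   0.523 14 lat 0.0497 0.078 mid 0.0585 z [0.2561 0.2456]
   0.526 16 lat 0.0488 0.0766 mid 0.0582 z [0.2578 0.2494]
   0.529 15 lat 0.0488 0.0727 mid 0.0566 z [0.26   0.2486]
   0.532 12 lat 0.0506 0.0772 mid 0.0598 z [0.2605 0.2477]
   0.535 3 lat 0.0529 0.0571 mid 0.0551 z [0.229  0.2238]
tcp in stand frame 0.47537578497330857 0.3347520023256182
```

>>> apply_moves(
  commands=[
    [-0.03,0,0,0,-1],
    [-0.06,0,0,0,-1],
    [-0.09,0,0,0,-1],
    [-0.107,0,0.03,0.02,-1],
    [-0.107,0.002,0.06,0.04,-1],
    [-0.107,0.003,0.09,0.06,-1],
    [-0.107,0.004,0.12,0.08,-1],
    [-0.107,0.005,0.15,0.1,-1],
    [-0.107,0.005,0.18,0.12,-1],
    [-0.107,0.005,0.2,0.149,-1],
    [-0.107,0.005,0.2,0.149,-1],
  ],
)

```text
time: 7.1
ee_pos: [0.43, 0.0335, 0.3206]
tcp_rot: [22.4, 90.0, -89.9]
wrist_force: [-0.8, 1.0, -7.0]
opening: 0.0136
```

```bash
python3 - <<'E'
from h import *
u=np.array([.9272,-.3746]);v=np.array([.3746,.9272])
to(list(.4375*u+.063*v)+[.3093],-21.7)
E
```

```text
t 7.1 pos [0.43   0.0335 0.3206] tilt [ 0.     -0.0008 -1.    ] ang -22.23 F [-0.7866  0.9843 -6.9709] open 0.0136
 shift [0.0114 0.0519 0.1289] roll -0.0092
```

>>> apply_moves(
  commands=[
    [0.0,0,0.03,0,-1],
    [0.005,0,0.06,0,-1],
    [0.011,0.0,0.09,0,-1],
    [0.011,0.0,0.115,-0.009,-1],
    [0.011,0.02,0.129,-0.009,-1],
    [0.011,0.04,0.129,-0.009,-1],
    [0.011,0.052,0.129,-0.009,-1],
    [0.011,0.052,0.129,-0.009,-1],
    [0.011,0.052,0.129,-0.009,-1],
    [0.011,0.052,0.129,-0.009,-1],
  ],
)

```text
time: 8.1
ee_pos: [0.429, -0.1051, 0.3098]
tcp_rot: [3.0, 90.0, -108.6]
wrist_force: [0.8, 0.3, -6.0]
opening: 0.0131
```

```bash
python3 - <<'E'
from h import *
s=bot.get_obs()
for n in ["scene","top"]:
    c=cams.camera(n); W=pts(c); np.savez(f"{n}2.npz",**{k:np.asarray(c[k]) for k in c})
    if n=="scene": print(proj(c,[.4292,-.1055,.3093]))
u=np.array([.9272,-.3746]);v=np.array([.3746,.9272])
to(list(.4375*u+.063*v)+[.3093],-21.7)
a=np.load("scene2.npz")["frame"][150:250,220:320]; b=np.load("top2.npz")["frame"][150:250,260:360]
cv2.imwrite("pics/pre.png",np.hstack([cv2.resize(i,(400,400),interpolation=cv2.INTER_CUBIC) for i in (a,b)]))
E
```

```text
[251.3014 187.8852]
t 8.2 pos [ 0.429  -0.1052  0.3099] tilt [ 0.0003 -0.0008 -1.    ] ang -21.67 F [ 0.1953  0.2647 -6.8174] open 0.0136
 shift [0.0006 0.0003 0.0002] roll 0.0005
```

View pics/pre.png

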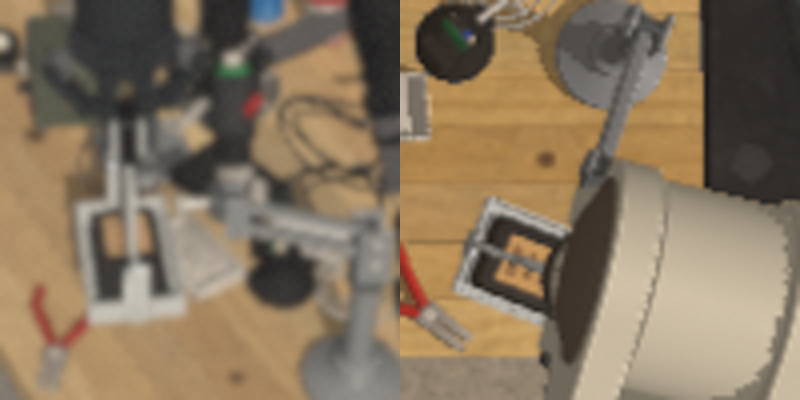

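>>> apply_moves(
  commands=[
    [0.0006,0.008,0,0,-1],
    [0.0006,0.016,0,0,-1],
    [0.0006,0.024,0,0,-1],
    [0.0006,0.03,0,0,-1],
    [0.0006,0.035,0,0,-1],
    [0.0006,0.04,0,0,-1],
    [0.0006,0.043,0,0,-1],
    [0.0006,0.046,0,0,-1],
    [0.0006,0.046,0,0,-1],
  ],
)

```text
time: 9.1
ee_pos: [0.4674, -0.1208, 0.3091]
tcp_rot: [-83.0, 89.4, 165.3]
wrist_force: [-24.1, 6.4, 1.3]
opening: 0.0132
```

```bash
python3 - <<'E'
from h import *
F=[]
for i in range(4):
    c=cams.camera("scene"); F.append(bot.get_obs()["wrist_force"])
print(np.mean(F,0))
np.savez("scene3.npz",**{k:np.asarray(c[k]) for k in c})
u=np.array([.9272,-.3746]);v=np.array([.3746,.9272])
to(list(.4925*u+.063*v)+[.3093],-21.7)
cv2.imwrite("pics/in.png",cv2.resize(c["frame"][165:245,235:325],None,fx=7,fy=7,interpolation=cv2.INTER_CUBIC))
W=pts(c); a=W[...,:2]@u; l=W[...,:2]@v
for nm,cc,s2 in [("before",dict(np.load("scene2.npz")),0),("now",c,0)]:
    W=pts(cc); a=W[...,:2]@u; l=W[...,:2]@v
    m=(a>.505)&(a<.53)&(np.abs(l-.063)<.02)&(W[...,2]>.22)&(W[...,2]<.28); print(nm,m.sum(),"lat",np.median(l[m]),"ztop",np.percentile(W[...,2][m],[50,90,97]), "amin",np.percentile(a[(np.abs(l-.063)<.02)&(W[...,2]>.235)&(W[...,2]<.275)&(a>.44)&(a<.56)],[2,10]))
E
```

```text
[-22.8635   7.0965   1.125 ]
t 9.3 pos [ 0.4674 -0.1208  0.3092] tilt [-0.0093  0.0023 -1.    ] ang -21.69 F [-23.3998   7.8596   1.0458] open 0.0133
 shift [-0.0002  0.0139  0.0001] roll 0.0003
before 93 lat 0.053322245962632714 ztop [0.2501 0.2595 0.2607] amin [0.4773 0.4875]
now 92 lat 0.05320642243716442 ztop [0.2494 0.2581 0.259 ] amin [0.4725 0.4843]
```

View pics/in.png

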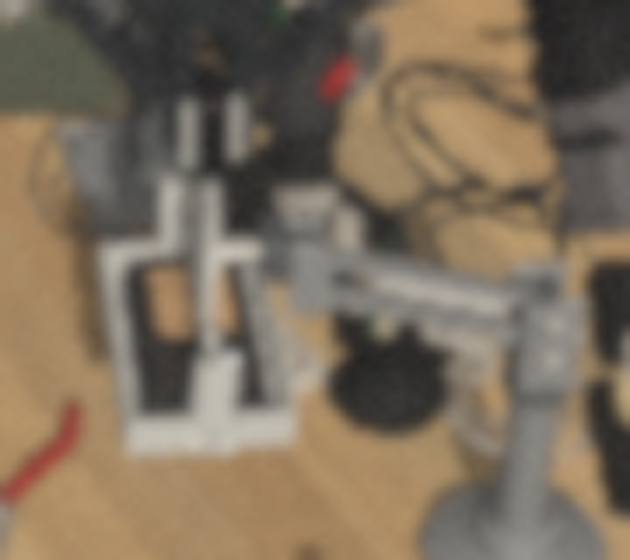

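>>> apply_moves(
  commands=[
    [0,-0.008,0,0,-1],
    [0,-0.016,0,0,-1],
    [0,-0.025,0,0,-1],
    [0,-0.035,0,0,-1],
    [0,-0.042,0,0,-1],
    [0,-0.046,0,0,-1],
    [0,-0.046,0,0,-1],
    [0,-0.046,0,0,-1],
  ],
)

```text
time: 10.1
ee_pos: [0.4248, -0.1039, 0.3097]
tcp_rot: [-82.7, 89.5, 165.7]
wrist_force: [0.5, -0.1, -6.8]
opening: 0.0134
```

```bash
python3 - <<'E'
from h import *
for n in ["scene","top"]:
    c=cams.camera(n); np.savez(f"{n}4.npz",**{k:np.asarray(c[k]) for k in c})
to([.43,-.105,.309],-21.7)
tc={"0":(np.array([.5402,.215,.1813]),-13.47),"1":(np.array([.472,.2313,.2131]),-13.47),"2":(np.array([.429,-.1052,.3099]),-21.67),"4":(bot.get_obs()["ee_pos"],-21.7)}
for n in ["scene","top"]:
  for k,(P,an) in tc.items():
    c=dict(np.load(n+("" if k=="0" else k)+".npz")); W=pts(c)-P
    u=np.array([np.cos(np.radians(an)),np.sin(np.radians(an))]);v=np.array([-u[1],u[0]])
    a=W[...,:2]@u; l=W[...,:2]@v; z=W[...,2]
    m=(abs(a)<.055)&(abs(l)<.08)&(z<-.095)&(z>-.135)
    r=(abs(a)<.055)&(abs(l)<.08)&(z<-.105)&(z>-.12)
    pl=(abs(a)<.012)&(abs(l)<.05)&(z>-.10)&(z<-.03)
    print(n,k,m.sum(),"a",np.percentile(a[m],[1,99]),"l",np.percentile(l[m],[1,99]),"z",np.percentile(z[m],[10,50,80]),"plate",pl.sum(),np.median(a[pl]).round(4),np.percentile(l[pl],[3,97]),np.percentile(z[pl],[3,97]))
E
```

```text
t 10.2 pos [ 0.4249 -0.1039  0.3095] tilt [-0.0092  0.0024 -1.    ] ang -21.69 F [-0.8057  0.3686 -7.4582] open 0.0134
 shift [ 0.0005  0.0052 -0.0009] roll 0.0002
scene 0 434 a [-0.0412  0.0523] l [-0.0624  0.0792] z [-0.129  -0.1143 -0.1087] plate 52 -0.0028 [-0.044  0.029] [-0.0797 -0.0325]
scene 1 377 a [-0.041   0.0425] l [-0.0626  0.0753] z [-0.1305 -0.1144 -0.1092] plate 45 -0.0031 [-0.0446  0.0322] [-0.0811 -0.0319]
scene 2 616 a [-0.0405  0.0382] l [-0.056   0.0692] z [-0.1312 -0.1139 -0.1092] plate 56 -0.0023 [-0.0434  0.0311] [-0.0808 -0.0321]
scene 4 628 a [-0.0423  0.0367] l [-0.0567  0.0687] z [-0.131  -0.1136 -0.109 ] plate 53 -0.0037 [-0.0426  0.0284] [-0.0806 -0.0328]
top 0 698 a [-0.0384  0.0514] l [-0.0603  0.0787] z [-0.1319 -0.1124 -0.1074] plate 23 -0.0004 [-0.0475  0.0474] [-0.0813 -0.0427]
top 1 289 a [-0.0379  0.0406] l [-0.0617  0.0059] z [-0.1307 -0.1133 -0.1092] plate 17 0.0014 [-0.0493 -0.0224] [-0.082  -0.0341]
top 2 493 a [-0.0385  0.0405] l [-0.0047  0.0713] z [-0.1315 -0.1123 -0.1081] plate 15 -0.0002 [0.021  0.0488] [-0.0784 -0.0365]
top 4 480 a [-0.0399  0.0382] l [-0.0037  0.0717] z [-0.1308 -0.1117 -0.1077] plate 18 -0.0013 [0.0184 0.0485] [-0.0776 -0.0353]
```

```bash
python3 - <<'E'
from h import *
tc={"1":(np.array([.472,.2313,.2131]),-13.47),"2":(np.array([.429,-.1052,.3099]),-21.67),"4":(np.array([.4249,-.1039,.3096]),-21.7)}
for n in ["scene","top"]:
  for k,(P,an) in tc.items():
    c=dict(np.load(n+k+".npz")); W=pts(c)-P
    u=np.array([np.cos(np.radians(an)),np.sin(np.radians(an))]);v=np.array([-u[1],u[0]])
    a=W[...,:2]@u; l=W[...,:2]@v; z=W[...,2]
    m=(abs(a)<.043)&(l>-.066)&(l<.075)&(z<-.103)&(z>-.125)
    A=np.c_[a[m],l[m],np.ones(m.sum())]; w=np.ones(m.sum())
    for _ in range(20):
        x=np.linalg.lstsq(A*w[:,None],z[m]*w,rcond=None)[0]; r=z[m]-A@x; w=1/np.sqrt(1+(r/.003)**2)
    print(n,k,m.sum(),"slopes deg a,l",np.degrees(x[:2]),"z0",x[2])
    # tray end bounds by a-band
    e=(abs(a)<.03)&(abs(l)<.08)&(z<-.095)&(z>-.13); 
    print("   l range for a>0/a<0",[np.percentile(l[e&s],[1,99]).round(4) for s in (a>0.01,a<-0.01)])
E
```

```text
scene 1 293 slopes deg a,l [1.0278 2.1423] z0 -0.1120457907907923
   l range for a>0/a<0 [array([-0.0616,  0.0606]), array([-0.0607,  0.0607])]
scene 2 470 slopes deg a,l [-0.5868  3.4825] z0 -0.11205116625212984
   l range for a>0/a<0 [array([-0.0529,  0.0685]), array([-0.0525,  0.067 ])]
scene 4 480 slopes deg a,l [-0.1231  3.7822] z0 -0.11204602147740902
   l range for a>0/a<0 [array([-0.0526,  0.0686]), array([-0.0552,  0.0681])]
top 1 236 slopes deg a,l [-0.9366  5.4616] z0 -0.10890235946320682
   l range for a>0/a<0 [array([-0.0581, -0.0007]), array([-0.0581, -0.0185])]
top 2 372 slopes deg a,l [-0.1457 -2.0949] z0 -0.10948477553285568
   l range for a>0/a<0 [array([0.0076, 0.0685]), array([-0.0056,  0.0684])]
top 4 357 slopes deg a,l [ 0.4655 -0.9699] z0 -0.10945469477338597
   l range for a>0/a<0 [array([0.0098, 0.0683]), array([-0.004 ,  0.0686])]
```

```bash
python3 - <<'E'
from h import *
c=dict(np.load("top.npz")); W=pts(c); c2=dict(np.load("top4.npz"))
psi=np.radians(-21.7);u=np.array([np.cos(psi),np.sin(psi)]);v=np.array([-u[1],u[0]])
best=[]
for x in np.arange(.36,.52,.02):
  row=[]
  for y in np.arange(-.30,.22,.02):
    D=W[...,:2]-[x,y]; m=(abs(D@u)<.052)&(abs(D@v)<.082)
    row.append(int(np.nanpercentile(W[...,2][m],99.5)*1000))
  print(round(x,2),row)
print(proj(c,[.42,-.25,0]),proj(c,[.3,-.25,0]))
E
```

```text
0.36 [52, 9, 9, 9, 9, 9, 9, 9, 9, 13, 15, 16, 16, 19, 19, 19, 19, 19, 18, 11, 9, 9, 9, 9, 9, 9]
0.38 [86, 72, 10, 9, 9, 9, 9, 9, 9, 13, 15, 16, 16, 18, 18, 19, 19, 19, 19, 16, 15, 15, 9, 9, 9, 9]
0.4 [89, 85, 10, 9, 9, 9, 251, 251, 9, 12, 15, 16, 16, 18, 18, 18, 18, 18, 16, 16, 15, 15, 13, 9, 8, 8]
0.42 [87, 60, 10, 9, 9, 9, 257, 254, 252, 251, 14, 14, 16, 17, 18, 18, 18, 18, 16, 16, 15, 30, 13, 8, 8, 8]
0.44 [87, 43, 10, 9, 9, 260, 261, 261, 259, 255, 253, 252, 251, 15, 16, 18, 18, 17, 16, 16, 16, 69, 72, 70, 67, 65]
0.46 [79, 34, 32, 31, 24, 261, 261, 261, 261, 261, 261, 257, 254, 252, 15, 15, 15, 16, 16, 16, 105, 105, 136, 199, 157, 74]
0.48 [55, 36, 36, 35, 260, 261, 261, 261, 261, 261, 261, 261, 261, 258, 14, 17, 15, 15, 14, 13, 106, 111, 218, 223, 224, 223]
0.5 [117, 37, 37, 36, 260, 261, 261, 261, 261, 261, 261, 261, 261, 258, 17, 17, 17, 17, 17, 99, 106, 157, 222, 224, 224, 224]
0.52 [119, 117, 37, 38, 260, 261, 261, 261, 261, 261, 261, 261, 261, 236, 19, 19, 18, 19, 17, 106, 107, 194, 223, 224, 224, 224]
[331.6182 220.1683] [331.9853 253.8827]
```

>>> apply_moves(
  commands=[
    [0,0,0.004,0,-1],
    [0,0,0.012,0,-1],
    [0,0,0.022,0,-1],
    [0,0,0.034,0,-1],
    [0,0.002,0.046,0,-1],
    [0,0.004,0.058,0,-1],
    [0,0.007,0.07,0,-1],
    [0,0.01,0.082,0,-1],
    [0,0.013,0.094,0,-1],
    [0,0.015,0.106,0,-1],
    [0,0.016,0.117,0,-1],
    [0,0.017,0.124,0,-1],
  ],
)

```text
time: 11.4
ee_pos: [0.3945, -0.2264, 0.3094]
tcp_rot: [-82.3, 89.4, 165.9]
wrist_force: [-0.5, 0.2, -6.5]
opening: 0.0127
```

>>> apply_moves(
  commands=[
    [0.008,0,0,0,-1],
    [0.022,0,0,0,-1],
    [0.04,0,0,0,-1],
    [0.058,0,0,0,-1],
    [0.076,0,0,0,-1],
    [0.094,0,0,0,-1],
    [0.11,0,0,0,-1],
    [0.125,0,0,0,-1],
    [0.138,0,0,0,-1],
    [0.148,0,0,0,-1],
    [0.155,0,0,0,-1],
    [0.155,0,0,0,-1],
  ],
)

```text
time: 12.6
ee_pos: [0.3927, -0.2258, 0.1536]
tcp_rot: [-84.5, 89.4, 163.8]
wrist_force: [-0.2, -0.4, -6.2]
opening: 0.0136
```

```bash
python3 - <<'E'
from h import *
to([.395,-.225,.135],-21.7)
E
```

```text
t 12.6 pos [ 0.3927 -0.2258  0.1536] tilt [-0.0105  0.0031 -0.9999] ang -21.71 F [-0.2206 -0.4287 -6.2231] open 0.0136
 shift [ 0.0186  0.002  -0.0016] roll -0.0002
```

>>> apply_moves(
  commands=[
    [0.006,0,0,0,-1],
    [0.01,0,0,0,-1],
    [0.012,0,0,0,-1],
    [0.0135,0,0,0,-1],
    [0.015,0,0,0,-1],
    [0.016,0,0,0,-1],
    [0.0165,0,0,0,-1],
    [0.0165,0,0,0,-1],
  ],
  newtons=25,
)

```text
time: 13.4
ee_pos: [0.3931, -0.2255, 0.1405]
tcp_rot: [-84.9, 89.6, 163.4]
wrist_force: [-5.6, 8.7, 20.8]
opening: 0.0134
```

```bash
cat > tilt.py <<'E'
from h import *
def tilt(n,c,s):
    P=s["ee_pos"]; R=Ro.from_euler("xyz",s["tcp_rot"],degrees=True).as_matrix(); u=R[:2,1]/np.linalg.norm(R[:2,1]); v=np.array([-u[1],u[0]])
    W=pts(c)-P; a=W[...,:2]@u; l=W[...,:2]@v; z=W[...,2]
    m=(abs(a)<.043)&(l>-.07)&(l<.075)&(z<-.103)&(z>-.125)
    e=(abs(a)<.03)&(abs(l)<.08)&(z<-.095)&(z>-.13); b=(abs(a)<.06)&(abs(l)<.05)&(z<-.095)&(z>-.125)
    A=np.c_[a[m],l[m],np.ones(m.sum())]; w=np.ones(m.sum())
    for _ in range(20):
        x=np.linalg.lstsq(A*w[:,None],z[m]*w,rcond=None)[0]; r=z[m]-A@x; w=1/np.sqrt(1+(r/.003)**2)
    print(n,m.sum(),"slopes a,l deg",np.degrees(x[:2]),"z0",x[2].round(4),"l",np.percentile(l[e],[1,99]),"a",np.percentile(a[b],[1,99]))
E
python3 - <<'E'
from tilt import *
s=bot.get_obs(); to([.395,-.225,.1365],-21.7)
for n in ["scene","top"]: tilt(n,cams.camera(n),s)
E
```

```text
t 13.4 pos [ 0.3931 -0.2255  0.1405] tilt [-0.007   0.0021 -1.    ] ang -21.7 F [-5.5706  8.6588 20.7526] open 0.0134
 shift [ 0.004   0.0017 -0.0012] roll -0.0001
scene 518 slopes a,l deg [-2.0377  3.1883] z0 -0.1118 l [-0.0565  0.0685] a [-0.0428  0.0367]
top 380 slopes a,l deg [-0.3273 -1.1884] z0 -0.11 l [-0.0175  0.0713] a [-0.0407  0.0381]
```

>>> apply_moves(
  commands=[
    [0.001,0,0,0,-1],
    [0.002,0,0,0,-1],
    [0.003,0,0,0,-1],
    [0.003,0,0,0,-1],
    [0.003,0,0,0,-1],
  ],
  newtons=20,
)

```text
time: 14.0
ee_pos: [0.3939, -0.2254, 0.1404]
tcp_rot: [-87.8, 89.8, 160.5]
wrist_force: [-4.8, 6.7, 19.3]
opening: 0.0138
```

```bash
python3 - <<'E'
from tilt import *
s=bot.get_obs(); to([.395,-.225,.1365],-21.7); print(s["torque"])
c=cams.camera("scene");tilt("scene",c,s)
p=proj(c,[.393,-.2255,.07]).astype(int);print(p)
cv2.imwrite("pics/press.png",cv2.resize(c["frame"][p[1]-45:p[1]+45,p[0]-45:p[0]+45],None,fx=6,fy=6,interpolation=cv2.INTER_CUBIC))
E
```

```text
t 14.0 pos [ 0.3939 -0.2254  0.1404] tilt [-0.0031  0.0011 -1.    ] ang -21.69 F [-4.7994  6.739  19.2815] open 0.0138
 shift [ 0.0039  0.0009 -0.0008] roll 0.0003
[ 1.2053  1.1661 -0.0906]
scene 506 slopes a,l deg [0.6517 2.751 ] z0 -0.1118 l [-0.0562  0.0689] a [-0.0421  0.0371]
[260 266]
```

View pics/press.png

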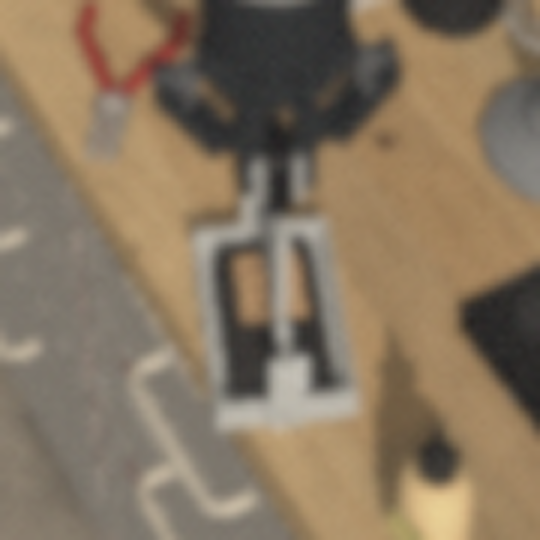

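```bash
python3 - <<'E'
from tilt import *
c=dict(np.load("top.npz")); W=pts(c)
psi=np.radians(-21.7);u=np.array([np.cos(psi),np.sin(psi)]);v=np.array([-u[1],u[0]])
for sa,sl in [(-1,-1),(-1,1),(1,-1),(1,1)]:
    P=np.array([.3939,-.2254])+sa*.04*u+(sl*.0635+.004)*v; p=proj(c,[*P,0]).astype(int)
    print(P,p,"z there",W[p[1],p[0],2], "col edge row", [r for r in range(p[1],260) if W[r,p[0],2]<-.03][:1])
for y in (-.3,-.2,-.1): 
    col=int(proj(c,[.33,y,0])[0]); print(y,[(W[r,col,0].round(3),W[r,col,2].round(3)) for r in range(228,256,3)])
E
```

```text
[ 0.3347 -0.2659] [336 244] z there -0.7803057241561989 col edge row [244]
[ 0.3817 -0.1479] [303 230] z there 0.0057245485868127 col edge row [240]
[ 0.4091 -0.2955] [344 223] z there 0.002897935942459648 col edge row [239]
[ 0.456  -0.1775] [311 210] z there -0.004710333545454159 col edge row [239]
-0.3 [(np.float64(0.392), np.float64(-0.004)), (np.float64(0.381), np.float64(0.004)), (np.float64(0.371), np.float64(0.002)), (np.float64(0.36), np.float64(-0.003)), (np.float64(0.295), np.float64(-0.798)), (np.float64(0.28), np.float64(-0.778)), (np.float64(0.264), np.float64(-0.786)), (np.float64(0.248), np.float64(-0.779)), (np.float64(0.231), np.float64(-0.785)), (np.float64(0.216), np.float64(-0.777))]
-0.2 [(np.float64(0.392), np.float64(0.004)), (np.float64(0.381), np.float64(-0.0)), (np.float64(0.371), np.float64(0.0)), (np.float64(0.36), np.float64(-0.0)), (np.float64(0.296), np.float64(-0.792)), (np.float64(0.281), np.float64(-0.78)), (np.float64(0.264), np.float64(-0.791)), (np.float64(0.248), np.float64(-0.781)), (np.float64(0.232), np.float64(-0.784)), (np.float64(0.216), np.float64(-0.779))]
-0.1 [(np.float64(0.392), np.float64(-0.001)), (np.float64(0.382), np.float64(-0.001)), (np.float64(0.371), np.float64(0.001)), (np.float64(0.36), np.float64(0.003)), (np.float64(0.296), np.float64(-0.788)), (np.float64(0.28), np.float64(-0.794)), (np.float64(0.265), np.float64(-0.781)), (np.float64(0.248), np.float64(-0.791)), (np.float64(0.232), np.float64(-0.785)), (np.float64(0.216), np.float64(-0.78))]
```

>>> apply_moves(
  commands=[
    [-0.005,0,0,0,-1],
    [-0.01,0.003,-0.0005,0,-1],
    [-0.012,0.009,-0.001,0,-1],
    [-0.012,0.017,-0.002,0,-1],
    [-0.012,0.026,-0.004,0,-1],
    [-0.012,0.034,-0.005,0,-1],
    [-0.012,0.04,-0.006,0,-1],
    [-0.01,0.042,-0.006,0,-1],
    [-0.006,0.042,-0.006,0,-1],
    [-0.003,0.042,-0.006,0,-1],
    [-0.001,0.042,-0.006,0,-1],
    [0,0.042,-0.006,0,-1],
  ],
  newtons=40,
)

```text
time: 15.25
ee_pos: [0.4349, -0.2352, 0.1406]
tcp_rot: [-90.5, 89.8, 157.8]
wrist_force: [-1.1, 2.2, 2.1]
opening: 0.0137
```

```bash
python3 - <<'E'
from tilt import *
for n in ["scene","top"]: 
    s=bot.get_obs(); tilt(n,cams.camera(n),s)
to([.435,-.235,.1405],-21.7)
E
```

```text
scene 510 slopes a,l deg [-0.4023  2.6706] z0 -0.1122 l [-0.0565  0.0696] a [-0.042   0.0375]
top 384 slopes a,l deg [-0.5814  0.128 ] z0 -0.1108 l [-0.0193  0.0717] a [-0.0401  0.0391]
t 15.35 pos [ 0.435  -0.2353  0.1407] tilt [-0.0028  0.0009 -1.    ] ang -21.69 F [-1.389   2.3937 -1.6654] open 0.0132
 shift [ 0.0002 -0.0001 -0.0003] roll 0.0002
```

>>> apply_moves(
  commands=[
    [0,0,0,0,-1],
    [0,0,0,0,-0.66],
    [0,0,0,0,-0.64],
    [0,0,0,0,-0.62],
    [0,0,0,0,-0.58],
    [0,0,0,0,-0.5],
    [0,0,0,0,-0.4],
    [0,0,0,0,-0.3],
    [0,0,0,0,-0.3],
  ],
  newtons=20,
)

```text
time: 16.25
ee_pos: [0.435, -0.2353, 0.1407]
tcp_rot: [-86.0, 89.8, 162.3]
wrist_force: [-0.5, 0.6, -0.3]
opening: 0.0299
```

```bash
python3 - <<'E'
from tilt import *
F=[]
for n in ["scene","top"]*2: 
    s=bot.get_obs(); F.append(s["wrist_force"]); tilt(n,cams.camera(n),s)
to([.435,-.235,.1405],-21.7); print(np.mean(F,0))
E
```

```text
scene 467 slopes a,l deg [0.3668 0.1454] z0 -0.1142 l [-0.0544  0.0701] a [-0.042   0.0378]
top 352 slopes a,l deg [ 1.1982 -1.344 ] z0 -0.1133 l [-0.0197  0.0728] a [-0.0399  0.039 ]
scene 472 slopes a,l deg [0.3279 0.7733] z0 -0.1145 l [-0.055   0.0709] a [-0.0418  0.0378]
top 351 slopes a,l deg [-0.859  -1.8597] z0 -0.1133 l [-0.019   0.0724] a [-0.0399  0.0392]
t 16.45 pos [ 0.435  -0.2352  0.1407] tilt [-0.0028  0.0009 -1.    ] ang -21.69 F [0.0227 0.1862 0.1652] open 0.0298
 shift [ 0.0002 -0.0001 -0.0002] roll 0.0002
[-0.2218  0.0987 -0.302 ]
```

>>> apply_moves(
  commands=[
    [0.0,-0.001,-0.003,0,-0.3],
    [0.002,-0.001,-0.006,0,-0.3],
    [0.0034,-0.001,-0.0085,0,-0.3],
    [0.0034,-0.001,-0.0085,0,-0.3],
    [0.0034,-0.001,-0.0085,0,-0.5],
    [0.0034,-0.001,-0.0085,0,-0.6],
    [0.0034,-0.001,-0.0085,0,-1],
    [0.0034,-0.001,-0.0085,0,-1],
    [0.0034,-0.001,-0.0085,0,-1],
    [0.0034,-0.001,-0.0085,0,-1],
  ],
  newtons=80,
)

```text
time: 17.45
ee_pos: [0.4372, -0.2271, 0.1375]
tcp_rot: [-84.8, 89.8, 163.5]
wrist_force: [-1.7, 0.5, 2.9]
opening: 0.0134
```

```bash
python3 - <<'E'
from tilt import *
for n in ["scene","top"]: 
    s=bot.get_obs(); tilt(n,cams.camera(n),s)
u=np.array([.9272,-.3746]);v=np.array([.3746,.9272])
to(list(.4335*u+.063*v)+[.3093],-21.7)
E
```

```text
scene 507 slopes a,l deg [0.5454 1.3097] z0 -0.1112 l [-0.0638  0.0631] a [-0.0409  0.0384]
top 326 slopes a,l deg [ 1.3168 -2.8267] z0 -0.11 l [-0.0174  0.0642] a [-0.039   0.0402]
t 17.55 pos [ 0.4372 -0.2271  0.1375] tilt [-0.0026  0.0007 -1.    ] ang -21.69 F [-1.3805 -0.3845  2.3502] open 0.013
 shift [-0.1717 -0.0568 -0.11  ] roll 0.0001
```

>>> apply_moves(
  commands=[
    [-0.004,0,0,0,-1],
    [-0.012,0,0,0,-1],
    [-0.024,-0.002,0,0,-1],
    [-0.04,-0.006,0,0,-1],
    [-0.058,-0.012,0,0,-1],
    [-0.076,-0.02,0,0,-1],
    [-0.094,-0.028,0,0,-1],
    [-0.112,-0.036,0,0,-1],
    [-0.13,-0.044,0,0,-1],
    [-0.148,-0.051,0,0,-1],
    [-0.162,-0.055,0,0,-1],
    [-0.17,-0.057,0,0,-1],
  ],
)

```text
time: 18.75
ee_pos: [0.3846, -0.2061, 0.3094]
tcp_rot: [-62.2, 89.9, -173.9]
wrist_force: [0.0, -0.8, -6.9]
opening: 0.0133
```

>>> apply_moves(
  commands=[
    [0,0,-0.003,0,-1],
    [0,0,-0.009,0,-1],
    [0,0,-0.018,0,-1],
    [0,0,-0.029,0,-1],
    [0,0,-0.04,0,-1],
    [0,0,-0.051,0,-1],
    [0,0,-0.062,0,-1],
    [0,0,-0.073,0,-1],
    [0,0,-0.084,0,-1],
    [0,0,-0.095,0,-1],
    [0,0,-0.104,0,-1],
    [0,0,-0.11,0,-1],
  ],
)

```text
time: 19.95
ee_pos: [0.4256, -0.1031, 0.3093]
tcp_rot: [-63.8, 89.9, -175.5]
wrist_force: [-0.3, -0.6, -6.2]
opening: 0.0131
```

```bash
python3 - <<'E'
from tilt import *
F=[]
for n in ["scene","top","scene"]: 
    c=cams.camera(n); s=bot.get_obs(); F.append(s["wrist_force"]); tilt(n,c,s)
u=np.array([.9272,-.3746]);v=np.array([.3746,.9272])
to(list(.4335*u+.063*v)+[.3093],-21.7)
W=pts(c); a=W[...,:2]@u; l=W[...,:2]@v; z=W[...,2]
m=(a>.484)&(a<.502)&(abs(l-.063)<.012)&(z>.235)&(z<.27); print("shank",m.sum(),np.median(l[m]),np.median(z[m]),"F",np.mean(F,0))
m=(a>.47)&(a<.483)&(abs(l-.063)<.02)&(z>.225)&(z<.27); print("head",m.sum(),np.percentile(a[m],5),np.percentile(l[m],[2,98]),np.percentile(z[m],[2,98]))
E
```

```text
scene 485 slopes a,l deg [1.2996 2.5069] z0 -0.1112 l [-0.0649  0.0612] a [-0.0404  0.0384]
top 313 slopes a,l deg [-0.6578 -5.4254] z0 -0.1082 l [-0.0012  0.0652] a [-0.038   0.0405]
scene 482 slopes a,l deg [0.0671 2.4442] z0 -0.1113 l [-0.0628  0.0626] a [-0.0404  0.0386]
t 20.1 pos [ 0.4253 -0.1037  0.3093] tilt [-0.0012 -0.0003 -1.    ] ang -21.66 F [-0.438  -0.4624 -7.1244] open 0.013
 shift [0.     0.0003 0.0002] roll 0.0007
shank 14 0.060986770351730155 0.24995816887996175 F [ 0.3926  0.1534 -7.2811]
head 11 0.47636557948941516 [0.0507 0.0598] [0.2437 0.2593]
```

>>> apply_moves(
  commands=[
    [0,0.004,0,0,-1],
    [0,0.011,0,0,-1],
    [0,0.019,0,0,-1],
    [0,0.026,0,0,-1],
    [0,0.032,0,0,-1],
    [0,0.037,0,0,-1],
    [0,0.04,0,0,-1],
    [0,0.043,0,0,-1],
    [0,0.044,0,0,-1],
  ],
)

```text
time: 21.0
ee_pos: [0.4664, -0.12, 0.3092]
tcp_rot: [-58.4, 89.9, -170.1]
wrist_force: [-0.0, 0.2, -6.8]
opening: 0.0131
```

>>> apply_moves(
  commands=[
    [0,0.004,0,0,-1],
    [0,0.008,0,0,-1],
    [0,0.012,0,0,-1],
    [0,0.015,0,0,-1],
    [0,0.015,0,0,-1],
    [0,0.015,0,0,-1],
  ],
)

```text
time: 21.6
ee_pos: [0.4804, -0.1255, 0.3091]
tcp_rot: [-63.6, 89.9, -175.3]
wrist_force: [-0.5, -0.8, -7.3]
opening: 0.0129
```

```bash
python3 - <<'E'
from tilt import *
F=[]
for n in ["scene"]*3: 
    c=cams.camera(n); s=bot.get_obs(); F.append(s["wrist_force"])
tilt(n,c,s); print(np.mean(F,0))
u=np.array([.9272,-.3746]);v=np.array([.3746,.9272])
to(list(.4925*u+.063*v)+[.2773],-21.7); print(s["ee_pos"][:2]@u, s["ee_pos"][:2]@v)
cv2.imwrite("pics/in2.png",cv2.resize(c["frame"][165:245,235:325],None,fx=7,fy=7,interpolation=cv2.INTER_CUBIC))
E
```

```text
scene 425 slopes a,l deg [2.0566 3.0159] z0 -0.1112 l [-0.0641  0.0608] a [-0.0405  0.0567]
[ 0.2565 -0.3078 -7.0431]
t 21.75 pos [ 0.4802 -0.1255  0.3092] tilt [-0.0013 -0.0002 -1.    ] ang -21.66 F [ 0.5165 -0.172  -6.6334] open 0.0133
 shift [0.0319 0.0003 0.0005] roll 0.0008
0.49229193956731004 0.0635573975071773
```

View pics/in2.png

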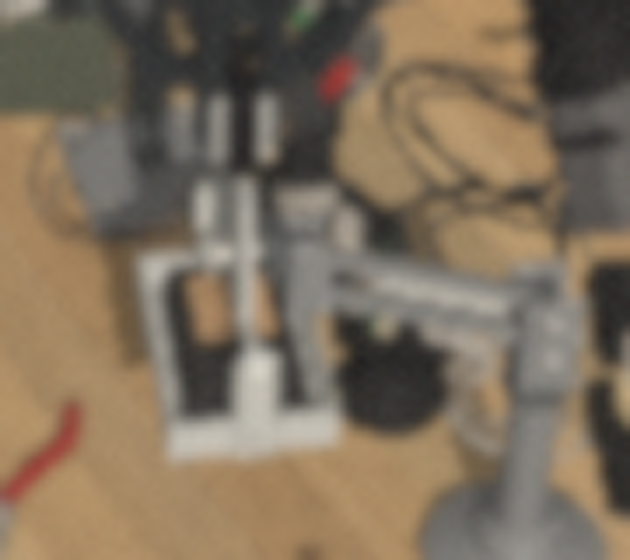

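>>> apply_moves(
  commands=[
    [0.003,0,0.0003,0,-1],
    [0.008,0,0.0005,0,-1],
    [0.013,0,0.0005,0,-1],
    [0.018,0,0.0005,0,-1],
    [0.023,0,0.0005,0,-1],
    [0.027,0,0.0005,0,-1],
    [0.029,0,0.0005,0,-1],
    [0.029,0,0.0005,0,-1],
  ],
)

```text
time: 22.55
ee_pos: [0.4799, -0.1259, 0.2799]
tcp_rot: [-64.6, 89.9, -176.3]
wrist_force: [-0.4, 0.4, -6.7]
opening: 0.0128
```

```bash
python3 - <<'E'
from tilt import *
F=[]
for n in ["scene"]*3: 
    c=cams.camera(n); s=bot.get_obs(); F.append(s["wrist_force"])
print(np.mean(F,0))
u=np.array([.9272,-.3746]);v=np.array([.3746,.9272])
to(list(.4925*u+.063*v)+[.2773],-21.7)
E
```

```text
[ 0.6444  0.5343 -6.9427]
t 22.7 pos [ 0.4801 -0.126   0.2805] tilt [-0.0009 -0.0003 -1.    ] ang -21.66 F [ 0.6985  0.6438 -7.3068] open 0.013
 shift [0.0032 0.0002 0.    ] roll 0.0008
```

>>> apply_moves(
  commands=[
    [0.002,0,0,0,-1],
    [0.005,-0.0008,0,0,-1],
    [0.009,-0.002,0,0,-1],
    [0.013,-0.0036,0,0,-1],
    [0.018,-0.005,0,0,-1],
    [0.023,-0.0062,0,0,-1],
    [0.028,-0.0072,0,0,-1],
    [0.033,-0.008,0,0,-1],
    [0.038,-0.0086,0,0,-1],
    [0.042,-0.009,0,0,-1],
    [0.045,-0.0092,0,0,-1],
    [0.045,-0.0092,0,0,-1],
  ],
)

```text
time: 23.9
ee_pos: [0.4715, -0.1226, 0.2351]
tcp_rot: [-54.2, 89.9, -165.9]
wrist_force: [0.5, -0.5, -3.0]
opening: 0.0127
```

```bash
python3 - <<'E'
from tilt import *
F=[]
for n in ["scene"]*4: 
    c=cams.camera(n); s=bot.get_obs(); F.append(s["wrist_force"])
print(np.mean(F,0))
u=np.array([.9272,-.3746]);v=np.array([.3746,.9272])
to([.48,-.126,.2],-21.7)
W=pts(c); a=W[...,:2]@u; l=W[...,:2]@v; z=W[...,2]
m=(a>.496)&(a<.52)&(abs(l-.063)<.025)&(z>.15)&(z<.26); print("block top",np.percentile(z[m],[90,98]),l[m].min(),l[m].max())
E
```

```text
[-0.0734 -1.1091 -2.7133]
t 24.1 pos [ 0.4715 -0.1226  0.2357] tilt [-0.0008 -0.0004 -1.    ] ang -21.66 F [-0.5863 -1.1088 -2.5669] open 0.0131
 shift [0.0357 0.0092 0.    ] roll 0.0008
block top [0.2181 0.2531] 0.04772926442173958 0.07624337037044567
```

>>> apply_moves(
  commands=[
    [0.002,0,0,0,-1],
    [0.005,0,0,0,-1],
    [0.009,0,0,0,-1],
    [0.013,0,0,0,-1],
    [0.018,0.0003,0,0,-1],
    [0.023,0.0009,0,0,-1],
    [0.028,0.0016,0,0,-1],
    [0.033,0.0026,0,0,-1],
    [0.037,0.0034,0,0,-1],
    [0.04,0.0042,0,0,-1],
    [0.042,0.0047,0,0,-1],
    [0.042,0.0047,0,0,-1],
  ],
)

```text
time: 25.3
ee_pos: [0.476, -0.1244, 0.1936]
tcp_rot: [-43.3, 90.0, -154.9]
wrist_force: [0.2, -0.4, -1.4]
opening: 0.0129
```

```bash
python3 - <<'E'
from tilt import *
F=[]
for n in ["scene"]*8: 
    c=cams.camera(n); s=bot.get_obs(); F.append(s["wrist_force"])
print(np.mean(F,0),np.std(F,0)); tilt(n,c,s)
to([.48,-.126,.2],-21.7)
E
```

```text
[-0.0424 -0.0063 -1.4384] [0.3213 0.5071 0.5098]
scene 443 slopes a,l deg [0.1922 2.4772] z0 -0.1115 l [-0.0628  0.0629] a [-0.0407  0.0387]
t 25.7 pos [ 0.4759 -0.1243  0.1938] tilt [-0.0006 -0.0004 -1.    ] ang -21.66 F [ 0.2362  0.1988 -1.6798] open 0.0133
 shift [-0.0062  0.0044  0.    ] roll 0.0007
```

>>> apply_moves(
  commands=[
    [0.002,0.0006,0,0,-1],
    [0.004,0.0013,0,0,-1],
    [0.007,0.0022,0,0,-1],
    [0.01,0.0033,0,0,-1],
    [0.012,0.0041,0,0,-1],
    [0.013,0.0045,0,0,-1],
    [0.013,0.0045,0,0,-1],
  ],
)

```text
time: 26.4
ee_pos: [0.4801, -0.126, 0.1807]
tcp_rot: [-46.4, 90.0, -158.0]
wrist_force: [-0.0, 0.3, -0.5]
opening: 0.0131
```

```bash
python3 - <<'E'
from tilt import *
F=[]
for n in ["scene"]*16: 
    c=cams.camera(n); s=bot.get_obs(); F.append(s["wrist_force"])
print(np.mean(F,0),np.std(F,0))
to([.48,-.126,.2],-21.7)
E
```

```text
[-0.7016  0.7343 -1.0198] [0.561  0.431  0.4681]
t 27.2 pos [ 0.4801 -0.126   0.1808] tilt [-0.0005 -0.0004 -1.    ] ang -21.66 F [-1.0226  0.2728 -0.8411] open 0.0133
 shift [-0.0192 -0.0001  0.    ] roll 0.0008
```

>>> apply_moves(
  commands=[
    [0.002,0.0008,0,0,-1],
    [0.004,0.0016,0,0,-1],
    [0.006,0.0024,0,0,-1],
    [0.008,0.003,0,0,-1],
    [0.008,0.0026,0,0,-1],
    [0.008,0.0022,0,0,-1],
    [0.008,0.0022,0,0,-1],
  ],
)

```text
time: 27.9
ee_pos: [0.4827, -0.127, 0.1734]
tcp_rot: [71.2, 89.9, -40.5]
wrist_force: [3.8, -0.5, 2.1]
opening: 0.013
```

```bash
python3 - <<'E'
from tilt import *
F=[]
for n in ["scene"]*20: 
    c=cams.camera(n); s=bot.get_obs(); F.append(s["wrist_force"])
F=np.array(F);u=np.array([.9293,-.3692]); print(F.mean(0),F.std(0),"axial",(F[:,:2]@u).mean())
to([.48,-.126,.2],-21.7)
cv2.imwrite("pics/low.png",cv2.resize(c["frame"][165:255,225:325],None,fx=7,fy=6.5,interpolation=cv2.INTER_CUBIC))
E
```

```text
[ 4.9342 -1.385   2.6375] [0.6221 0.6338 0.6016] axial 5.096718113652492
t 28.9 pos [ 0.4826 -0.127   0.1732] tilt [ 0.0008 -0.0008 -1.    ] ang -21.66 F [ 5.4581 -1.3019  2.0027] open 0.0136
 shift [-0.0268 -0.0027  0.    ] roll 0.0007
```

View pics/low.png

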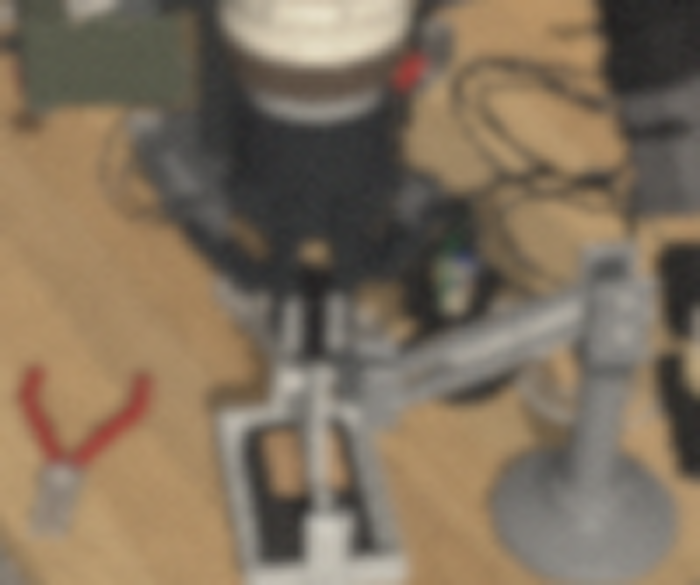

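>>> apply_moves(
  commands=[
    [-0.001,0.0003,0,0,-1],
    [-0.002,-0.0003,0,0,-1],
    [-0.003,-0.0008,0,0,-1],
    [-0.003,-0.0008,0,0,-1],
    [-0.003,-0.0008,0,0,-1],
  ],
)

```text
time: 29.4
ee_pos: [0.4817, -0.1266, 0.1761]
tcp_rot: [45.6, 90.0, -66.1]
wrist_force: [1.8, -0.1, -0.7]
opening: 0.0126
```

```bash
cat > f.py <<'E'
from tilt import *
F=[]
for n in ["scene"]*16: 
    c=cams.camera(n); s=bot.get_obs(); F.append(s["wrist_force"])
F=np.array(F);u=np.array([.9293,-.3692]); print(F.mean(0),F.std(0),"axial",(F[:,:2]@u).mean(),"lat",(F[:,:2]@[-u[1],u[0]]).mean())
to([.48,-.126,.2],-21.7)
E
python3 f.py
```

```text
[0.986  0.305  0.2018] [0.5914 0.4263 0.608 ] axial 0.8036507492213577 lat 0.6474829349350142
t 30.2 pos [ 0.4817 -0.1267  0.1761] tilt [ 0.0005 -0.0007 -1.    ] ang -21.66 F [ 0.0263  0.4129 -0.0638] open 0.013
 shift [-0.0239 -0.0018  0.    ] roll 0.0007
```

>>> apply_moves(
  commands=[
    [0,0.0001,0,0,-1],
    [0,0.0001,0,0,-1],
    [0,0.0001,0,0,-0.69],
    [0,0.0001,0,0,-0.68],
    [0,0.0001,0,0,-0.67],
    [0,0.0001,0,0,-0.66],
    [0,0.0001,0,0,-0.65],
    [0,0.0001,0,0,-0.63],
    [0,0.0001,0,0,-0.61],
  ],
  newtons=20,
)

```text
time: 31.1
ee_pos: [0.4818, -0.1267, 0.1762]
tcp_rot: [52.1, 89.9, -59.6]
wrist_force: [0.7, -0.5, 0.6]
opening: 0.0166
```

```bash
python3 - <<'E'
from tilt import *
for i in range(3):
    c=cams.camera("scene"); s=bot.get_obs(); print(s["wrist_force"],s["opening"]); tilt("scene",c,s)
to([.48,-.126,.2],-21.7)
E
```

```text
[-0.1931  0.2246  1.1442] 0.016739804996264502
scene 418 slopes a,l deg [0.5199 1.3155] z0 -0.1135 l [-0.0653  0.0606] a [-0.0393  0.0397]
[-0.1565  0.2544  0.4108] 0.016966787714689558
scene 413 slopes a,l deg [0.781  1.6494] z0 -0.1137 l [-0.0647  0.0605] a [-0.0392  0.0397]
[-1.1936 -1.4695 -0.258 ] 0.016837158936915616
scene 419 slopes a,l deg [0.7777 0.746 ] z0 -0.1137 l [-0.0656  0.06  ] a [-0.039  0.04 ]
t 31.25 pos [ 0.4818 -0.1267  0.1761] tilt [ 0.0005 -0.0008 -1.    ] ang -21.66 F [-1.1936 -1.4695 -0.258 ] open 0.0168
 shift [-0.0239 -0.0019  0.    ] roll 0.0008
```

>>> apply_moves(
  commands=[
    [0,0,0,0,-0.58],
    [0,0,0,0,-0.54],
    [0,0,0,0,-0.48],
    [0,0,0,0,-0.4],
    [0,0,0,0,-0.3],
    [0,0,0,0,-0.2],
    [0,0,0,0,-0.1],
    [0,0,0,0,0],
    [0,0,0,0,0.1],
    [-0.003,0,0,0,0.1],
    [-0.008,0,0,0,0.1],
    [-0.015,0,0,0,0.1],
  ],
)

```text
time: 32.45
ee_pos: [0.4818, -0.1267, 0.1916]
tcp_rot: [43.8, 90.0, -67.9]
wrist_force: [0.6, 0.7, 0.1]
opening: 0.047
```

>>> apply_moves(
  commands=[
    [-0.01,0,0,0,0.1],
    [-0.025,0,0,0,0.1],
    [-0.04,0,0,0,0.1],
    [-0.06,0,0,0,0.1],
    [-0.08,0,0,0,0.1],
    [-0.1,0,0,0,0.1],
    [-0.12,0,0,0,0.1],
    [-0.14,0,0,0,0.1],
    [-0.15,0,0,0,0.1],
    [-0.15,0,0,0,0.1],
  ],
)

```text
time: 33.45
ee_pos: [0.482, -0.1266, 0.3437]
tcp_rot: [87.7, 89.8, -23.9]
wrist_force: [-0.4, 0.4, -0.7]
opening: 0.0471
```

```bash
python3 - <<'E'
from tilt import *
s=bot.get_obs(); s["ee_pos"]=np.array([.4818,-.1267,.1741])
to([.48,-.126,.2],-21.7,s)
for i in range(12):
    c=cams.camera("scene")
    if i%3==0: tilt("scene",c,s)
cv2.imwrite("pics/end.png",cv2.resize(c["frame"][165:255,225:325],None,fx=7,fy=6.5,interpolation=cv2.INTER_CUBIC))
print(bot.get_obs()["time"])
E
```

```text
t 33.45 pos [ 0.4818 -0.1267  0.1741] tilt [ 0.0033 -0.0015 -1.    ] ang -21.66 F [-0.3606  0.4234 -0.7343] open 0.0471
 shift [-0.0259 -0.0018  0.    ] roll 0.0008
scene 435 slopes a,l deg [1.1758 1.2854] z0 -0.112 l [-0.0651  0.0615] a [-0.0391  0.0399]
scene 432 slopes a,l deg [0.7643 0.7283] z0 -0.1119 l [-0.0651  0.0607] a [-0.0394  0.04  ]
scene 431 slopes a,l deg [1.2786 1.4908] z0 -0.1121 l [-0.0651  0.0611] a [-0.0392  0.0401]
scene 431 slopes a,l deg [0.2786 1.269 ] z0 -0.1117 l [-0.0657  0.0599] a [-0.0392  0.0401]
34.05
```

View pics/end.png

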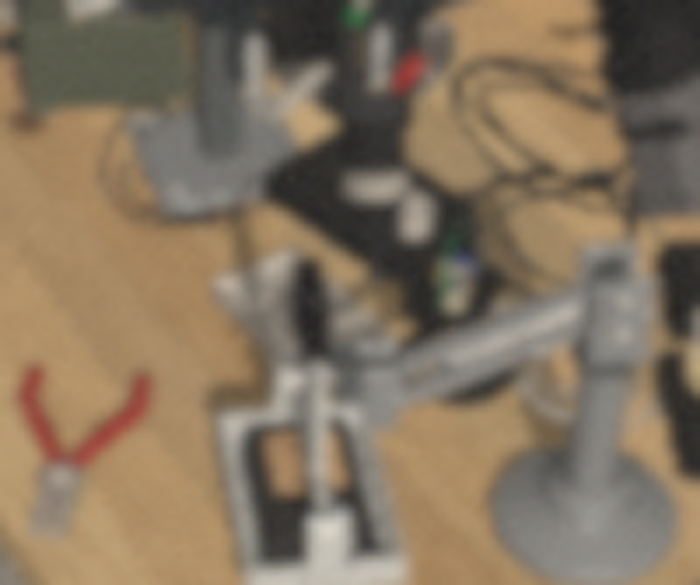

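Over about 0.6 s of pictures the carrier hangs upright and still on the swing arm. The gripper is clear above it, and the cutters and tray look undisturbed, so I'm handing in.

```bash
python3 -c "
from workcell import bot
s=bot.get_obs(); print(s['time'],s['qd'],s['wrist_force']); print(bot.job_done())"
```

```text
34.05 [-0.06653655  0.03817131  0.21083542  0.06766621 -0.02141022 -0.03311326] [0.27334246 0.95473201 0.31762991]
the job is handed in; nothing more can be done
None
```

The carrier is off the stand and hanging on the swing arm's stud, and I handed the job in at about 34 s.

**What happened on the way**
- **First try failed:** the first attempt to thread the swing stud pressed the plate against the stud's head with about 24 N along the stud. The carrier had turned about 3.5° in the grip during the fast sideways move.
- **Fix:** I levelled the carrier by setting it down on the worktop, which was not part of the task. At the first spot one corner overhung the table edge while I pressed on it with about 26 N, trying to level it without letting go. I moved to a clear spot before releasing and gripping it again.
- **Second try:** it threaded with no noticeable force. I lowered it with the arm by about 0.10 m and let go in small steps, once the wrist force was near zero (about 0.2 N vertical, 0.8 N along the stud).

**Last checks**
- **On release:** the carrier settled about 2 mm relative to the gripper.
- **At rest:** over about 0.6 s of pictures after backing off, its position held within about 1 mm. The measured tilt was 0.3–1.5°, about the noise level of that measurement.
- **Clearance:** the gripper was about 150 mm above the carrier and touching nothing.
- **Other items:** the last picture shows the cutters where they were and as much of the tray as is visible. It does not show the bottle or the tape; I did not work near the tape, but the set-down was about 10 cm from the bottle.
- **Keyhole fit:** I did not see the stud in the narrow slot directly. That rests on the heights and forces I measured, which agree.

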